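# Click the round cutter into the sharpening holder

### The arm

A 6-joint arm with a two-finger parallel gripper is mounted at the origin on the work surface. World frame = base frame: x ahead of the robot, y to its left, z up, the work surface at z = 0. Lengths are in m, angles in degrees, forces in N, time in s.
With the tool pointing down it reaches from about 0.4 to 0.825 m from the base axis. Payload 7 kg.
Tool frame: the origin (TCP) lies midway between the tips of the shut fingers; the grasp point (between the pads) lies 19 mm behind it; z points along the fingers, y is the line along which they close (so a half turn about z gives the same grasp; the last joint's range is limited). The gripper opens to 85 mm and grips with 20 to 120 N. Pads are 22 mm wide; open, the fingers measure 114 mm over their backs; the gripper's body (76 mm by 85 mm) begins 54 mm behind the grasp point. The pads swing forward as they close: fully open they stand 13 mm farther back than shut.
Start: joints at [-55.399, 20.546, 0.682, 0, -70.136, -16.507], TCP at [0.21, -0.642, 0.231] pointing down, gripper open.
Joint ranges: [-176.03, 176.03], [-82.01, 121.73], [-58.28, 71.71], [-173.87, 95.51], [-174.79, -0.11], [-173.66, 173.66]. Speed limits (degrees/s): [136.94, 136.94, 172.46, 180, 180, 180].

### API

Orientations are given as [roll, pitch, yaw] about the fixed x, y, z axes, in that order (R = Rz(yaw) Ry(pitch) Rx(roll)).
In Python, from cell import sensors, viewer, ticket, finder gives the robot as it stands.
- The arm moves only by the tool carry_out, never from a script. Its argument "motion" is a list of rows, each an object with "hand": the finger opening in mm, from 0 to 85.4; "offset": the shift along the world's x, y, z in mm, a list of three; "rotation": the turn, a rotation vector about the world's x, y, z in degrees, a list of three. A call has 1 to 10 rows; each row is the pose to reach, as a shift and turn from the pose commanded when the call began; what a row does not reach only later rows make up. A row lasts 1/12 s, in which the tool goes at most 41.7 mm and 7.16 degrees, less where a joint would pass 70% of its speed; a pose out of reach is approached as far as the arm can. A call with a gripper value outside its range is refused whole. The fingers move at their own pace and stop on an object; "force" is the grip in N (left out, the last holds). Time passes only in rows, so rows that repeat a pose let the fingers close. It gives the time, the measured TCP pose, the force, the opening and the grip force at its end, in the units of the state.
- sensors.state(): the state, without advancing time (a new reading comes with each control period).
- viewer.grab_frame(name): name is "scene" or "top"; returns the picture (384x512x3 uint8, red, green, blue); there is no depth.
- viewer.get_calibration(name): a dict with "intrinsics" (3x3 intrinsics, pixels), "R" (3x3) and "t" (3): a world point X has camera coordinates R X + t. Camera axes: x right, y down, z forward; pixel columns grow to the right and rows downward; lengths in m; the calibration is good to about 2 mm. A picture is of the moment at which its call begins. get_calibration takes no time and is no camera call.
- ticket.hand_in(): hands the job in; it is judged then, once.
Trained networks look in the newest picture that a camera, given by its name, has taken for a name from the list of things; names that differ only in an ending like _2 or _b are one class to them, and where a whole thing is asked for, a point or a joint stands for the part that bears it (a point fixed in the world has none). Each returns a list of dicts, best first, with "conf" (0 to 1); they miss things now and then, are a little off and sometimes report something else, mostly with a low value. They report only what shows in the picture. A call takes as long as a camera call. They do not tell look-alikes from the thing itself.
- finder.regions_of(camera, name): "mask" (384x512 bool, what is visible of it) and "bbox" ([centre column, centre row, width, height] in pixels, round what is visible of it).
- finder.mark_of(camera, name): "centre" ([column, row] in pixels: a listed point, or the origin of a listed thing).
The state is a dict: "clock": time; "joint_pos": joint angles; "dq": joint speeds; "joint_efforts": joint torques, N m; "eef_pos": TCP position; "orientation": TCP orientation; "ft_force": force on the tool from outside, world axes, zero at the start; "torque": the same for the moment, N m; "gripper_width": finger opening in m; "finger_force": force on a finger pad.
Only numpy, scipy, OpenCV 4.12 (cv2) and the standard library are available. Lean on these libraries where they do the work, as an engineer would, in place of code of your own. Each camera call takes 0.05 s, during which the arm holds its last target. There are 200 camera calls.

### The job

Lift the cartridge with the round cutter out of the wooden rack, stand it in the bore of the steel holder and press it down past the sprung ball until it clicks and sits on the stop inside, then let go. How deep the stop lies cannot be seen, so go by feel and press gently, never with more than 25 N. Leave the bar cutter in its rack pocket and the jar, cup and spanner where they are.

Things in the scene. Friction and masses are not known exactly. Their poses are not given: they have to be found in the camera images.
- round_cutter_grip (a point): centre of the square aluminium head (30 x 30 x 48 mm) of the cartridge to load; x and y normal to its sides, z up. A dark disc 27 mm across, 6 mm thick (screw 3 mm) lies flat on top. Below hangs a round hollow aluminium shank, 19 mm across, 77 mm long; the head's underside is 24 mm below this point. About 0.15 kg. Starts in either rack pocket, the head's underside on the rack's top.
- round_cutter_foot (a point): centre of the lower end of that shank, 101 mm below the head's centre. Its end is a half-ball nose (radius 9.5 mm); full width from 9.5 to 30 mm above the end (the bead), then a square-edged groove 9 mm across all round (30 to 43 mm) for the ball, then full width again.
- bar_cutter_grip (a point): centre of the head of the other cartridge, same head and shank, but with an upright bar 11 x 11 mm, 24 mm tall, on its top in place of the disc: 156 mm over the bench in all. It stands in the rack's other pocket and stays there.
- rack_top (a point): centre of the top face of the fixed wooden rack, 75 x 220 mm (x, y), 84 mm high; its two pockets, 25 mm wide and 80 mm deep, lie 55 mm to either side of this point along its y. Either may hold the round cutter.
- holder_mouth (a point): centre of the bore's mouth in the top of the fixed steel holder (block 56 x 56 mm, 98 mm high, 110 mm square foot plate), z up. Bore 21 mm wide. Inside, unseen, a clamped sleeve holds a hard stop 47 to 73 mm below the mouth, set anew each time, and a sprung ball 36.5 mm above the stop on the bore's +x side. Fully home the foot rests on the stop and 4 to 30 mm of shank show; any yaw fits.
- ball (a joint): how far the 12 mm steel ball is pushed back (m): 0 when free, standing 5 mm into the bore; about 0.002 to 0.004 with the bead beside it; near 0 again once in the groove, 1 to 2 mm before the stop. Its spring starts at 2.2 N and gains 1 N per mm. Pushing the cartridge down past it takes about 4 to 13 N, after which the push falls off, until the foot meets the stop.
- wax_jar: closed jar, 64 mm wide, 62 mm tall, origin at its underside; a bystander
- wood_cup: turned wooden cup, 72 mm wide at the rim, 85 mm tall, origin at its underside; a bystander
- spanner_grip (a point): handle of a 150 mm spanner lying on the bench; a bystander
Things that resemble listed ones, but are neither listed nor needed, are in the scene too. Leave any blue look-alike of the part that bears round_cutter_grip alone.

How it is judged:
By the outcome, as a careful person would: the job done as asked, in the order asked, and still so for the second after the job is handed in, with the robot touching nothing.
It also fails if it takes over 48 s, if anything falls off the work surface, if the arm or the gripper's body presses on something with over 40 N, if the wrist force passes 120 N, or if a joint passes its speed limit or range.

## Working session

There is one attempt and no reset: what is moved stays moved. The work goes in short steps, Python scripts to look and compute and a tool call to move; the robot and the scene stay as the last step left them, time stands still between calls to the robot, and variables do not carry over. Pictures are saved under pics/ and viewed, at most 10 in all, crops included, and the job is handed in when it is done.

Besides the shell and the picture viewer there is one more tool, called after "Request:" by a JSON object that holds its "method" and its "body". carry_out: Moves the arm, as the interface text tells. Its arguments: {"type":"object","properties":{"motion":{"type":"array"},"force":{"type":"number"}},"required":["motion"]}

```bash
mkdir -p pics; cat > h.py <<'E'
import numpy as np, cv2
from cell import sensors, viewer, ticket, finder
def ray(cam,px):
    c=viewer.get_calibration(cam);K=np.array(c["intrinsics"]);R=np.array(c["R"]);t=np.array(c["t"])
    d=R.T@np.linalg.solve(K,[px[0],px[1],1]);return -R.T@t,d
def atz(cam,px,z):
    o,d=ray(cam,px);return o+d*(z-o[2])/d[2]
def proj(cam,X):
    c=viewer.get_calibration(cam);p=np.array(c["intrinsics"])@(np.array(c["R"])@np.array(X)+np.array(c["t"]));return p[:2]/p[2]
def tri(pa,pb):
    (o1,d1),(o2,d2)=ray("scene",pa),ray("top",pb)
    s=np.linalg.lstsq(np.c_[d1,-d2],o2-o1,rcond=None)[0]
    a,b=o1+d1*s[0],o2+d2*s[1];return (a+b)/2,np.linalg.norm(a-b)
def save(cam,name,k=1,crop=None):
    f=viewer.grab_frame(cam)
    if crop:f=f[crop[1]:crop[3],crop[0]:crop[2]]
    cv2.imwrite(f"pics/{name}.png",cv2.resize(f,None,fx=k,fy=k,interpolation=cv2.INTER_CUBIC)[:,:,::-1])
E
python3 - <<'E'
from h import *
np.set_printoptions(precision=4,suppress=True)
save("scene","s0",1.5);save("top","t0",1.5)
Z=dict(round_cutter_grip=.108,bar_cutter_grip=.108,rack_top=.084,holder_mouth=.098,wax_jar=0,wood_cup=0)
for n,z in Z.items():
    for c in("scene","top"):
        for m in finder.mark_of(c,n)[:3]: print(n,c,round(m["conf"],2),np.round(m["centre"],1),atz(c,m["centre"],z))
print(sensors.state())
E
```

```text
round_cutter_grip scene 0.7 [248.4 152.7] [ 0.5055 -0.1077  0.108 ]
round_cutter_grip scene 0.68 [272.3 176.6] [0.5451 0.0046 0.108 ]
round_cutter_grip scene 0.57 [212.5 170.7] [ 0.617  -0.1067  0.108 ]
round_cutter_grip top 0.74 [328.  240.6] [ 0.509  -0.1176  0.108 ]
round_cutter_grip top 0.73 [321.1 179.8] [ 0.6182 -0.1075  0.108 ]
round_cutter_grip top 0.53 [256.4 224.7] [0.5366 0.0091 0.108 ]
bar_cutter_grip scene 0.57 [218.3 138.2] [ 0.5041 -0.2156  0.108 ]
bar_cutter_grip top 0.87 [385.3 240.9] [ 0.5088 -0.2199  0.108 ]
rack_top scene 0.81 [231.  147.9] [ 0.4872 -0.1889  0.084 ]
rack_top top 0.65 [355.4 237.5] [ 0.516  -0.1724  0.084 ]
holder_mouth scene 0.98 [356.8 205.1] [0.4972 0.1859 0.098 ]
holder_mouth top 0.6 [156.7 249.5] [0.493  0.1844 0.098 ]
wax_jar scene 0.75 [184.1 258.6] [ 0.7688 -0.0293  0.    ]
wax_jar scene 0.35 [232.1 150.9] [ 0.3922 -0.2921  0.    ]
wax_jar top 0.92 [277.  117.8] [ 0.769  -0.0361  0.    ]
wax_jar top 0.35 [326.6 239. ] [ 0.5176 -0.1346  0.    ]
wood_cup scene 0.9 [232.8 286.9] [0.7533 0.0979 0.    ]
wood_cup top 0.71 [212.8 121.9] [0.7585 0.0973 0.    ]
wood_cup top 0.49 [328.5 239.1] [ 0.5174 -0.1384  0.    ]
{'clock': 0.7, 'joint_pos': array([-55.3974,  20.543 ,   0.6837,  -0.0021, -70.1362, -16.5071]), 'dq': array([-0.0093,  0.041 ,  0.0048,  0.0112, -0.0363, -0.0612]), 'joint_efforts': array([ -0.0015, -58.2757,  29.3606,   6.9408,  -0.0007,   0.    ]), 'eef_pos': array([ 0.2097, -0.6416,  0.2313]), 'orientation': array([-179.9963,    0.0032, -161.9052]), 'ft_force': array([0.7464, 0.1635, 0.2058]), 'torque': array([0.0327, 0.0033, 0.0229]), 'finger_force': 0.0, 'gripper_width': 0.08525272538966848}
```

View pics/s0.png

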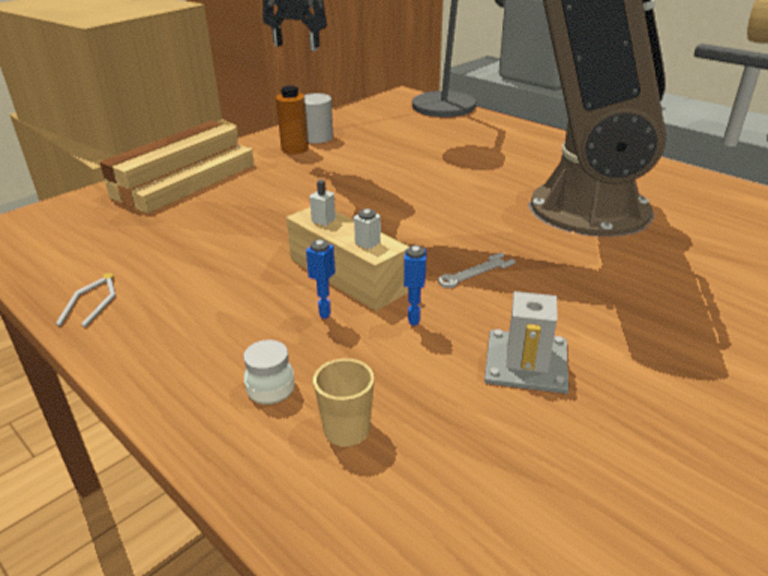

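View pics/t0.png

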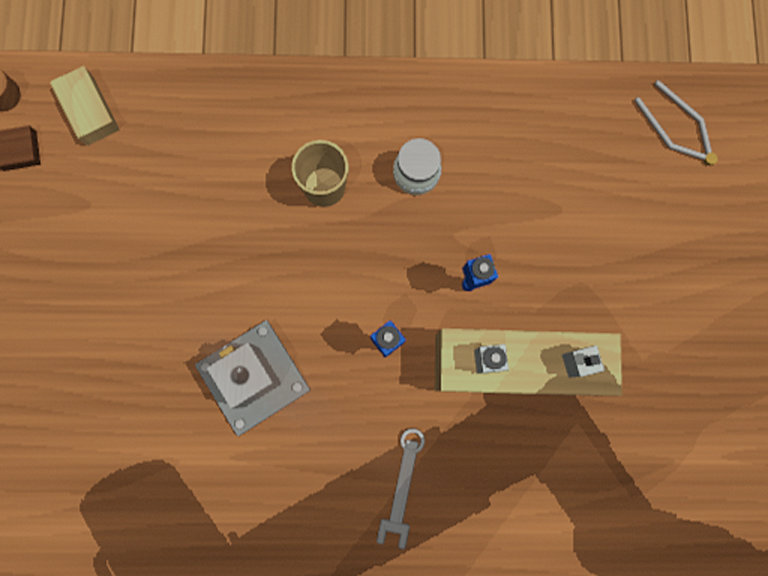

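The scene view shows the silver round cutter at about (245,152) px in the rack's near pocket, and the bar cutter at (215,138). Two blue look-alikes stand beside the rack, and the holder is at (357,204). The top view agrees: round cutter (328,239), bar cutter (388,240), bore (160,250). Next I measure the head's yaw and refine the points.

```bash
python3 - <<'E'
from h import *
np.set_printoptions(precision=4,suppress=True)
a=viewer.grab_frame("top");b=viewer.grab_frame("scene")
f=lambda im,c,k:cv2.resize(im[c[1]:c[3],c[0]:c[2]],(390,290),interpolation=cv2.INTER_CUBIC)
t=np.vstack([np.hstack([f(a,(302,220,354,259),0),f(b,(220,132,272,171),0)]),np.hstack([f(a,(134,230,186,269),0),f(b,(330,186,382,225),0)])])
cv2.imwrite("pics/c.png",t[:,:,::-1])
for n in("round_cutter_grip","holder_mouth"):
  for q in finder.regions_of("top",n)[:2]:
    print(n,q["conf"],q["bbox"],cv2.minAreaRect(np.argwhere(q["mask"])[:,::-1].astype(np.float32)))
for p,q in(((248.4,152.7),(328,240.6)),((356.8,205.1),(156.7,249.5))):print(tri(p,q))
for z in(0.084,.132,.141):print(proj("top",(.508,-.113,z)),proj("top",(.523,-.113,z)))
E
```

```text
round_cutter_grip 0.82 [258.6, 226.2, 22.6, 22.6] ((257.9256591796875, 225.19595336914062), (16.739660263061523, 16.6234130859375), 54.462318420410156)
round_cutter_grip 0.72 [328.5, 239.2, 25.7, 16.0] ((326.8019714355469, 238.0198211669922), (18.70669937133789, 21.691810607910156), 84.2894058227539)
holder_mouth 0.67 [167.3, 252.1, 77.2, 77.1] ((167.89271545410156, 250.95062255859375), (56.537010192871094, 57.65072250366211), 58.392494201660156)
(array([ 0.5059, -0.1141,  0.1067]), np.float64(0.00960061561068407))
(array([0.4934, 0.1844, 0.0953]), np.float64(0.0010299886118595386))
[323.123  241.7979] [322.9544 233.533 ]
[327.8866 240.4814] [327.6934 231.7206]
[328.8449 240.2166] [328.6465 231.3561]
```

View pics/c.png

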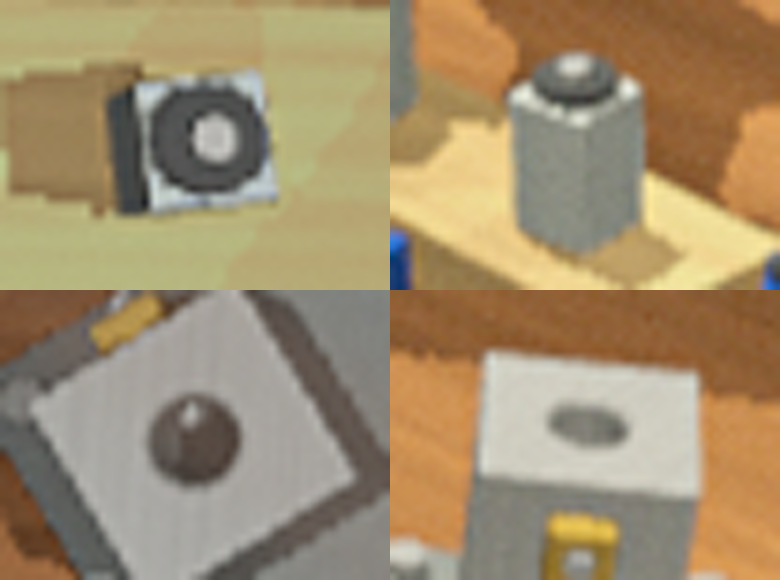

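The crops (7.5x) put the screw at top (330.2,238.1) and scene (244.4,140.4), and the head is turned about +5°. The bore mouth is at top (159.6,249.7) and scene (356.0,203.7).

```bash
python3 - <<'E'
from h import *
np.set_printoptions(precision=4,suppress=True)
for p,q,z in(((244.4,140.4),(330.2,238.1),.141),((356,203.7),(159.6,249.7),.098)):
  print(tri(p,q),atz("scene",p,z),atz("top",q,z))
print(atz("top",(329.2,238.5),.132))
E
```

```text
(array([ 0.5112, -0.1151,  0.1397]), np.float64(0.0013660326617730748)) [ 0.5127 -0.1126  0.141 ] [ 0.5116 -0.1154  0.141 ]
(array([0.4924, 0.1803, 0.0961]), np.float64(0.0014807229039034552)) [0.4943 0.1822 0.098 ] [0.4927 0.1793 0.098 ]
[ 0.5114 -0.1153  0.132 ]
```

Request:
{"method": "carry_out", "body": {"motion": [{"hand":60,"offset":[20,35,0],"rotation":[0,0,6]},{"hand":60,"offset":[40,70,0],"rotation":[0,0,13]},{"hand":60,"offset":[60,105,0],"rotation":[0,0,20]},{"hand":60,"offset":[80,140,0],"rotation":[0,0,27]},{"hand":60,"offset":[100,175,0],"rotation":[0,0,34]},{"hand":60,"offset":[120,210,0],"rotation":[0,0,41]},{"hand":60,"offset":[140,245,0],"rotation":[0,0,48]},{"hand":60,"offset":[160,280,0],"rotation":[0,0,55]},{"hand":60,"offset":[180,315,0],"rotation":[0,0,62]},{"hand":60,"offset":[200,350,0],"rotation":[0,0,69]}]}}

```text
clock: 1.73
eef_pos: [0.4102, -0.2898, 0.2317]
orientation: [-179.9, -0.0, -92.6]
ft_force: [1.2, -0.7, 0.1]
gripper_width: 0.0597
finger_force: 0.0
```

Request:
{"method": "carry_out", "body": {"motion": [{"hand":60,"offset":[20,35,0],"rotation":[0,0,4]},{"hand":60,"offset":[40,70,0],"rotation":[0,0,8]},{"hand":60,"offset":[60,105,0],"rotation":[0,0,8]},{"hand":60,"offset":[80,140,0],"rotation":[0,0,8]},{"hand":60,"offset":[102,177,0],"rotation":[0,0,8]},{"hand":60,"offset":[102,177,0],"rotation":[0,0,8]},{"hand":60,"offset":[102,177,0],"rotation":[0,0,8]}]}}

```text
clock: 2.32
eef_pos: [0.5126, -0.1126, 0.2312]
orientation: [180.0, -0.0, -84.7]
ft_force: [-0.2, -0.9, 0.7]
gripper_width: 0.0597
finger_force: 0.0
```

Request:
{"method": "carry_out", "body": {"motion": [{"hand":60,"offset":[0,-2,-30],"rotation":[0,0,0]},{"hand":60,"offset":[0,-2,-60],"rotation":[0,0,0]},{"hand":60,"offset":[0,-2,-90],"rotation":[0,0,0]},{"hand":60,"offset":[0,-2,-115],"rotation":[0,0,0]},{"hand":60,"offset":[0,-2,-130],"rotation":[0,0,0]},{"hand":60,"offset":[0,-2,-140],"rotation":[0,0,0]},{"hand":60,"offset":[0,-2,-140],"rotation":[0,0,0]},{"hand":60,"offset":[0,-2,-140],"rotation":[0,0,0]}]}}

```text
clock: 2.98
eef_pos: [0.5116, -0.1173, 0.0917]
orientation: [180.0, -0.0, -84.9]
ft_force: [-0.4, -0.1, 1.0]
gripper_width: 0.0599
finger_force: 0.0
```

Request:
{"method": "carry_out", "body": {"motion": [{"hand":20,"offset":[0,0,0],"rotation":[0,0,0]},{"hand":20,"offset":[0,0,0],"rotation":[0,0,0]},{"hand":20,"offset":[0,0,0],"rotation":[0,0,0]},{"hand":20,"offset":[0,0,0],"rotation":[0,0,0]},{"hand":20,"offset":[0,0,0],"rotation":[0,0,0]},{"hand":20,"offset":[0,0,0],"rotation":[0,0,0]}], "force": 80}}

```text
clock: 3.48
eef_pos: [0.5124, -0.1167, 0.0927]
orientation: [-179.9, -0.0, -84.9]
ft_force: [-1.4, -0.6, 6.3]
gripper_width: 0.0291
finger_force: 78.9
```

Request:
{"method": "carry_out", "body": {"motion": [{"hand":20,"offset":[0,0,8],"rotation":[0,0,0]},{"hand":20,"offset":[0,0,25],"rotation":[0,0,0]},{"hand":20,"offset":[0,0,50],"rotation":[0,0,0]},{"hand":20,"offset":[0,0,80],"rotation":[0,0,0]},{"hand":20,"offset":[0,0,110],"rotation":[0,0,0]},{"hand":20,"offset":[0,0,130],"rotation":[0,0,0]},{"hand":20,"offset":[0,0,140],"rotation":[0,0,0]},{"hand":20,"offset":[0,0,140],"rotation":[0,0,0]}]}}

```text
clock: 4.15
eef_pos: [0.5126, -0.1165, 0.234]
orientation: [-179.7, 0.0, -84.9]
ft_force: [0.4, 0.5, -2.4]
gripper_width: 0.0291
finger_force: 79.0
```

Request:
{"method": "carry_out", "body": {"motion": [{"hand":20,"offset":[-2,20,0],"rotation":[0,0,0]},{"hand":20,"offset":[-4,55,0],"rotation":[0,0,0]},{"hand":20,"offset":[-6,90,0],"rotation":[0,0,0]},{"hand":20,"offset":[-8,125,0],"rotation":[0,0,0]},{"hand":20,"offset":[-10,160,0],"rotation":[0,0,0]},{"hand":20,"offset":[-12,195,0],"rotation":[0,0,0]},{"hand":20,"offset":[-14,230,0],"rotation":[0,0,0]},{"hand":20,"offset":[-17,265,0],"rotation":[0,0,0]},{"hand":20,"offset":[-19,285,0],"rotation":[0,0,0]},{"hand":20,"offset":[-19,295,0],"rotation":[0,0,0]}]}}

```text
clock: 4.98
eef_pos: [0.4914, 0.1806, 0.2293]
orientation: [179.8, -0.1, -84.8]
ft_force: [0.2, -0.9, -2.3]
gripper_width: 0.0291
finger_force: 79.0
```

Request:
{"method": "carry_out", "body": {"motion": [{"hand":20,"offset":[0,0,0],"rotation":[0,0,0]},{"hand":20,"offset":[0,0,0],"rotation":[0,0,0]},{"hand":20,"offset":[0,0,0],"rotation":[0,0,0]}]}}

```text
clock: 5.23
eef_pos: [0.4922, 0.1774, 0.2304]
orientation: [179.9, -0.1, -84.9]
ft_force: [0.4, -0.8, -1.9]
gripper_width: 0.0295
finger_force: 79.0
```

```bash
python3 - <<'E'
from h import *
np.set_printoptions(precision=4,suppress=True)
a=viewer.grab_frame("top");b=viewer.grab_frame("scene")
f=lambda im,c:cv2.resize(im[c[1]:c[3],c[0]:c[2]],(390,580),interpolation=cv2.INTER_CUBIC)
x=proj("top",(.493,.18,.2));y=proj("scene",(.493,.18,.15));print(x,y)
x=x.astype(int);y=y.astype(int)
cs=[(v[0]-39,v[1]-58,v[0]+39,v[1]+58) for v in(x,y)];print(cs)
cv2.imwrite("pics/d.png",np.hstack([f(a,cs[0]),f(b,cs[1])])[:,:,::-1])
for n in("round_cutter_foot","round_cutter_grip"):
 for c in("scene","top"):
  for m in finder.mark_of(c,n)[:3]: print(n,c,round(m["conf"],2),np.round(m["centre"],1))
for i in range(3):
  viewer.grab_frame("top");s=sensors.state();print(s["eef_pos"],s["orientation"],s["ft_force"],s["gripper_width"])
E
```

```text
[146.9315 247.5266] [358.7469 180.7514]
[(np.int64(107), np.int64(189), np.int64(185), np.int64(305)), (np.int64(319), np.int64(122), np.int64(397), np.int64(238))]
round_cutter_foot scene 0.87 [272.7 212.4]
round_cutter_foot scene 0.82 [353.8 182.4]
round_cutter_foot scene 0.76 [216.5 212.4]
round_cutter_foot top 0.77 [310.5 190.3]
round_cutter_foot top 0.59 [158.4 251.9]
round_cutter_grip scene 0.95 [213.7 174.4]
round_cutter_grip scene 0.91 [274.3 175.2]
round_cutter_grip scene 0.59 [368.7 133.7]
round_cutter_grip top 0.97 [320.1 181.2]
round_cutter_grip top 0.85 [259.7 224.8]
[0.4927 0.1779 0.2314] [-179.9915    0.0101  -84.9542] [-0.0633 -0.6778 -1.1542] 0.02894058904977359
[0.4927 0.178  0.2314] [-179.9905    0.008   -84.9445] [ 0.5983  0.1138 -1.6581] 0.028695611925196297
[0.4927 0.1781 0.2314] [-179.9905    0.0087  -84.9293] [ 0.4144 -0.262  -2.5793] 0.02915172348877528
```

View pics/d.png

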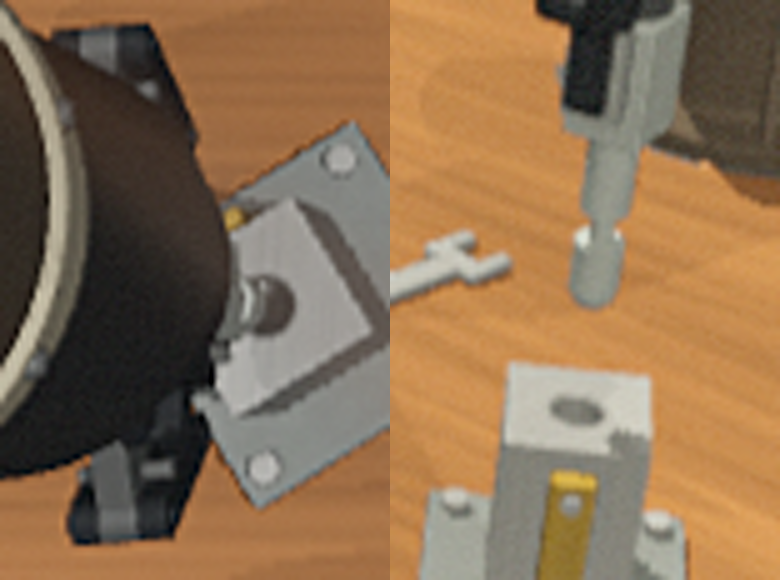

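```bash
python3 - <<'E'
from h import *
np.set_printoptions(precision=1,suppress=True)
P=lambda c,X:(proj(c,X)-[(319,122),(107,189)][c=="top"]+.5)*5+[[390,0],[0,0]][c=="top"]
for z in(.146,.1505,.165,.18,.195,.215,.223,.247):print(z,P("scene",(.4927,.18,z)),P("scene",(.4927,.183,z)),P("scene",(.4957,.18,z)),P("top",(.4927,.18,z)))
print(P("scene",(.4935,.1805,.098)),P("top",(.4935,.1805,.098)))
b=cv2.resize(viewer.grab_frame("scene")[122:238,319:397],(390,580),interpolation=cv2.INTER_CUBIC).astype(int)
g=cv2.GaussianBlur(np.uint8(b),(0,0),2).astype(int); sat=g[:,:,0]-g[:,:,2]
for y in(150,160,170,180,190,200,240,250,260,270,280):
  m=np.where(sat[y,140:300]<35)[0]+140+390; print(y,m.min() if len(m) else 0,m.max() if len(m) else 0,np.median(m))
E
```

```text
0.146 [590.4 304.8] [597.1 307.7] [586.  307.9] [236.6 301.7]
0.1505 [591.8 294.8] [598.6 297.7] [587.4 297.9] [233.9 301.3]
0.165 [596.7 262.4] [603.5 265.2] [592.2 265.4] [225.  299.8]
0.18 [601.8 228.1] [608.7 230.9] [597.3 231.1] [215.5 298.3]
0.195 [607.  193.1] [614.  195.8] [602.5 196. ] [205.5 296.7]
0.215 [614.1 145.2] [621.2 147.9] [609.5 148.1] [191.6 294.4]
0.223 [617.  125.7] [624.2 128.3] [612.4 128.5] [185.8 293.5]
0.247 [625.9  65.6] [633.2  68.2] [621.3  68.4] [167.5 290.5]
[575.1 408.5] [262.1 303.7]
150 591 689 627.5
160 591 637 614.0
170 588 636 612.0
180 587 634 610.5
190 586 632 609.0
200 585 631 608.0
240 577 623 600.0
250 576 623 599.5
260 576 622 599.0
270 574 620 597.0
280 572 618 595.0
```

Request:
{"method": "carry_out", "body": {"motion": [{"hand":20,"offset":[0.5,0,-15],"rotation":[0,0,0]},{"hand":20,"offset":[0.5,0,-30],"rotation":[0,0,0]},{"hand":20,"offset":[0.5,0,-40],"rotation":[0,0,0]},{"hand":20,"offset":[0.5,0,-44],"rotation":[0,0,0]},{"hand":20,"offset":[0.5,0,-46],"rotation":[0,0,0]},{"hand":20,"offset":[0.5,0,-48],"rotation":[0,0,0]},{"hand":20,"offset":[0.5,0,-50],"rotation":[0,0,0]},{"hand":20,"offset":[0.5,0,-50],"rotation":[0,0,0]}]}}

```text
clock: 6.4
eef_pos: [0.4932, 0.1785, 0.1815]
orientation: [-180.0, 0.0, -84.9]
ft_force: [-0.4, 0.1, -1.6]
gripper_width: 0.0294
finger_force: 79.0
```

```bash
python3 - <<'E'
from h import *
np.set_printoptions(precision=4,suppress=True)
b=viewer.grab_frame("scene")[142:238,309:397]
cv2.imwrite("pics/e.png",cv2.resize(b,None,fx=6,fy=6,interpolation=cv2.INTER_CUBIC)[:,:,::-1])
s=sensors.state();print(s["eef_pos"],s["ft_force"],s["torque"])
E
```

```text
[0.4933 0.1785 0.1816] [ 0.5828 -0.121  -2.1331] [-0.0157 -0.0298  0.0343]
```

View pics/e.png

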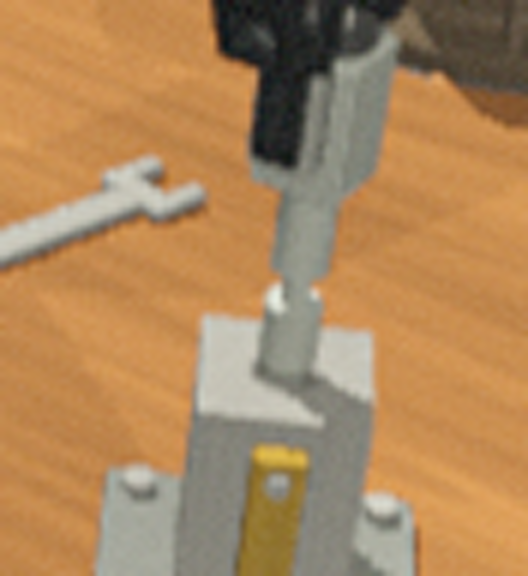

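The nose is at the mouth at about (283,378) in the 6x crop and is going in with no side force. I'll go down slowly.

Request:
{"method": "carry_out", "body": {"motion": [{"hand":20,"offset":[0,0,-1],"rotation":[0,0,0]},{"hand":20,"offset":[0,0,-2],"rotation":[0,0,0]},{"hand":20,"offset":[0,0,-3],"rotation":[0,0,0]},{"hand":20,"offset":[0,0,-4],"rotation":[0,0,0]},{"hand":20,"offset":[0,0,-5],"rotation":[0,0,0]},{"hand":20,"offset":[0,0,-5],"rotation":[0,0,0]}]}}

```text
clock: 6.95
eef_pos: [0.493, 0.1783, 0.1761]
orientation: [180.0, -0.0, -84.9]
ft_force: [0.3, 1.4, -1.2]
gripper_width: 0.0296
finger_force: 79.0
```

Request:
{"method": "carry_out", "body": {"motion": [{"hand":20,"offset":[0,0,-1],"rotation":[0,0,0]},{"hand":20,"offset":[0,0,-2],"rotation":[0,0,0]},{"hand":20,"offset":[0,0,-3],"rotation":[0,0,0]},{"hand":20,"offset":[0,0,-4],"rotation":[0,0,0]},{"hand":20,"offset":[0,0,-4],"rotation":[0,0,0]}]}}

```text
clock: 7.37
eef_pos: [0.493, 0.1784, 0.172]
orientation: [180.0, -0.0, -84.9]
ft_force: [-0.4, -0.9, -1.5]
gripper_width: 0.0291
finger_force: 79.0
```

Request:
{"method": "carry_out", "body": {"motion": [{"hand":20,"offset":[0,0,-1],"rotation":[0,0,0]},{"hand":20,"offset":[0,0,-2],"rotation":[0,0,0]},{"hand":20,"offset":[0,0,-3],"rotation":[0,0,0]},{"hand":20,"offset":[0,0,-4],"rotation":[0,0,0]},{"hand":20,"offset":[0,0,-4],"rotation":[0,0,0]}]}}

```text
clock: 7.78
eef_pos: [0.493, 0.1783, 0.168]
orientation: [180.0, -0.0, -84.9]
ft_force: [-0.3, -0.2, -1.1]
gripper_width: 0.0289
finger_force: 79.0
```

Request:
{"method": "carry_out", "body": {"motion": [{"hand":20,"offset":[0,0,-1],"rotation":[0,0,0]},{"hand":20,"offset":[0,0,-2],"rotation":[0,0,0]},{"hand":20,"offset":[0,0,-3],"rotation":[0,0,0]},{"hand":20,"offset":[0,0,-4],"rotation":[0,0,0]},{"hand":20,"offset":[0,0,-4],"rotation":[0,0,0]}]}}

```text
clock: 8.2
eef_pos: [0.493, 0.1783, 0.164]
orientation: [180.0, -0.0, -84.9]
ft_force: [-0.7, -0.5, -1.1]
gripper_width: 0.029
finger_force: 79.0
```

Request:
{"method": "carry_out", "body": {"motion": [{"hand":20,"offset":[0,0,-1],"rotation":[0,0,0]},{"hand":20,"offset":[0,0,-2],"rotation":[0,0,0]},{"hand":20,"offset":[0,0,-3],"rotation":[0,0,0]},{"hand":20,"offset":[0,0,-3],"rotation":[0,0,0]}]}}

```text
clock: 8.53
eef_pos: [0.493, 0.1783, 0.1611]
orientation: [180.0, -0.0, -84.9]
ft_force: [1.0, -0.1, -1.3]
gripper_width: 0.029
finger_force: 79.0
```

Request:
{"method": "carry_out", "body": {"motion": [{"hand":20,"offset":[0,0,-1],"rotation":[0,0,0]},{"hand":20,"offset":[0,0,-2],"rotation":[0,0,0]},{"hand":20,"offset":[0,0,-3],"rotation":[0,0,0]},{"hand":20,"offset":[0,0,-3],"rotation":[0,0,0]}]}}

```text
clock: 8.87
eef_pos: [0.493, 0.1783, 0.1581]
orientation: [180.0, -0.0, -84.9]
ft_force: [-0.4, 0.1, -0.8]
gripper_width: 0.0293
finger_force: 79.0
```

Request:
{"method": "carry_out", "body": {"motion": [{"hand":20,"offset":[0,0,-1],"rotation":[0,0,0]},{"hand":20,"offset":[0,0,-2],"rotation":[0,0,0]},{"hand":20,"offset":[0,0,-3],"rotation":[0,0,0]},{"hand":20,"offset":[0,0,-3],"rotation":[0,0,0]}]}}

```text
clock: 9.2
eef_pos: [0.493, 0.1784, 0.1551]
orientation: [180.0, -0.0, -84.9]
ft_force: [0.5, 0.2, -1.5]
gripper_width: 0.0292
finger_force: 79.0
```

Request:
{"method": "carry_out", "body": {"motion": [{"hand":20,"offset":[0,0,-1],"rotation":[0,0,0]},{"hand":20,"offset":[0,0,-2],"rotation":[0,0,0]},{"hand":20,"offset":[0,0,-3],"rotation":[0,0,0]},{"hand":20,"offset":[0,0,-3],"rotation":[0,0,0]}]}}

```text
clock: 9.53
eef_pos: [0.4929, 0.1781, 0.1522]
orientation: [180.0, -0.0, -84.9]
ft_force: [-0.8, -1.2, 0.0]
gripper_width: 0.0294
finger_force: 79.4
```

Request:
{"method": "carry_out", "body": {"motion": [{"hand":20,"offset":[0,0,-1],"rotation":[0,0,0]},{"hand":20,"offset":[0,0,-2],"rotation":[0,0,0]},{"hand":20,"offset":[0,0,-2],"rotation":[0,0,0]}]}}

```text
clock: 9.78
eef_pos: [0.4928, 0.1782, 0.1499]
orientation: [180.0, -0.0, -84.9]
ft_force: [-0.9, -1.1, -0.3]
gripper_width: 0.0291
finger_force: 79.4
```

Request:
{"method": "carry_out", "body": {"motion": [{"hand":20,"offset":[0,0,-1],"rotation":[0,0,0]},{"hand":20,"offset":[0,0,-2],"rotation":[0,0,0]},{"hand":20,"offset":[0,0,-2],"rotation":[0,0,0]}]}}

```text
clock: 10.03
eef_pos: [0.4928, 0.1782, 0.1478]
orientation: [180.0, -0.0, -84.9]
ft_force: [-2.0, -0.4, -1.8]
gripper_width: 0.0292
finger_force: 79.2
```

Request:
{"method": "carry_out", "body": {"motion": [{"hand":20,"offset":[0,0,-1],"rotation":[0,0,0]},{"hand":20,"offset":[0,0,-2],"rotation":[0,0,0]},{"hand":20,"offset":[0,0,-2],"rotation":[0,0,0]}]}}

```text
clock: 10.28
eef_pos: [0.4928, 0.1783, 0.1458]
orientation: [180.0, -0.0, -84.9]
ft_force: [-2.6, -1.7, -1.1]
gripper_width: 0.029
finger_force: 79.2
```

Request:
{"method": "carry_out", "body": {"motion": [{"hand":20,"offset":[0,0,-1],"rotation":[0,0,0]},{"hand":20,"offset":[0,0,-2],"rotation":[0,0,0]},{"hand":20,"offset":[0,0,-2],"rotation":[0,0,0]}]}}

```text
clock: 10.53
eef_pos: [0.4928, 0.1783, 0.1438]
orientation: [180.0, -0.0, -84.9]
ft_force: [-2.4, -1.5, -1.3]
gripper_width: 0.029
finger_force: 79.2
```

Request:
{"method": "carry_out", "body": {"motion": [{"hand":20,"offset":[0,0,-1],"rotation":[0,0,0]},{"hand":20,"offset":[0,0,-2],"rotation":[0,0,0]},{"hand":20,"offset":[0,0,-2],"rotation":[0,0,0]}]}}

```text
clock: 10.78
eef_pos: [0.4929, 0.1783, 0.1419]
orientation: [180.0, -0.0, -84.9]
ft_force: [-2.9, -1.8, -2.5]
gripper_width: 0.029
finger_force: 79.2
```

Request:
{"method": "carry_out", "body": {"motion": [{"hand":20,"offset":[0,0,-1],"rotation":[0,0,0]},{"hand":20,"offset":[0,0,-2],"rotation":[0,0,0]},{"hand":20,"offset":[0,0,-3],"rotation":[0,0,0]},{"hand":20,"offset":[0,0,-4],"rotation":[0,0,0]},{"hand":20,"offset":[0,0,-5],"rotation":[0,0,0]}]}}

```text
clock: 11.2
eef_pos: [0.493, 0.1783, 0.1372]
orientation: [180.0, -0.0, -84.9]
ft_force: [-4.0, -3.4, 1.8]
gripper_width: 0.029
finger_force: 79.2
```

Request:
{"method": "carry_out", "body": {"motion": [{"hand":20,"offset":[0,0,-1],"rotation":[0,0,0]},{"hand":20,"offset":[0,0,-2],"rotation":[0,0,0]},{"hand":20,"offset":[0,0,-3],"rotation":[0,0,0]},{"hand":20,"offset":[0,0,-4],"rotation":[0,0,0]},{"hand":20,"offset":[0,0,-5],"rotation":[0,0,0]},{"hand":20,"offset":[0,0,-5],"rotation":[0,0,0]}]}}

```text
clock: 11.7
eef_pos: [0.4929, 0.1783, 0.1319]
orientation: [180.0, -0.0, -84.9]
ft_force: [-3.0, -1.6, -2.7]
gripper_width: 0.0293
finger_force: 79.1
```

Request:
{"method": "carry_out", "body": {"motion": [{"hand":20,"offset":[0,0,-1],"rotation":[0,0,0]},{"hand":20,"offset":[0,0,-2],"rotation":[0,0,0]},{"hand":20,"offset":[0,0,-3],"rotation":[0,0,0]},{"hand":20,"offset":[0,0,-3],"rotation":[0,0,0]}]}}

```text
clock: 12.03
eef_pos: [0.493, 0.1783, 0.129]
orientation: [180.0, -0.0, -84.9]
ft_force: [-3.3, -2.5, -3.4]
gripper_width: 0.0294
finger_force: 79.1
```

Request:
{"method": "carry_out", "body": {"motion": [{"hand":20,"offset":[0,0,-1],"rotation":[0,0,0]},{"hand":20,"offset":[0,0,-2],"rotation":[0,0,0]},{"hand":20,"offset":[0,0,-3],"rotation":[0,0,0]},{"hand":20,"offset":[0,0,-3],"rotation":[0,0,0]}]}}

```text
clock: 12.37
eef_pos: [0.4929, 0.1783, 0.126]
orientation: [180.0, -0.0, -84.9]
ft_force: [-3.3, -2.8, -2.5]
gripper_width: 0.0292
finger_force: 79.1
```

Request:
{"method": "carry_out", "body": {"motion": [{"hand":20,"offset":[0,0,-0.5],"rotation":[0,0,0]},{"hand":20,"offset":[0,0,-1],"rotation":[0,0,0]},{"hand":20,"offset":[0,0,-1.5],"rotation":[0,0,0]},{"hand":20,"offset":[0,0,-2],"rotation":[0,0,0]}]}}

```text
clock: 12.7
eef_pos: [0.4931, 0.1783, 0.1244]
orientation: [180.0, -0.0, -84.9]
ft_force: [-4.0, -3.4, -0.8]
gripper_width: 0.0295
finger_force: 79.1
```

Request:
{"method": "carry_out", "body": {"motion": [{"hand":20,"offset":[0,0,-0.5],"rotation":[0,0,0]},{"hand":20,"offset":[0,0,-1],"rotation":[0,0,0]}]}}

```text
clock: 12.87
eef_pos: [0.493, 0.1783, 0.1233]
orientation: [180.0, -0.0, -84.9]
ft_force: [-4.8, -3.1, 0.9]
gripper_width: 0.029
finger_force: 79.1
```

Request:
{"method": "carry_out", "body": {"motion": [{"hand":20,"offset":[0,0,-0.5],"rotation":[0,0,0]},{"hand":20,"offset":[0,0,-1],"rotation":[0,0,0]}]}}

```text
clock: 13.03
eef_pos: [0.4931, 0.1784, 0.1222]
orientation: [180.0, -0.0, -84.9]
ft_force: [-3.9, -3.1, -1.0]
gripper_width: 0.0291
finger_force: 79.1
```

Request:
{"method": "carry_out", "body": {"motion": [{"hand":20,"offset":[0,0,-0.5],"rotation":[0,0,0]},{"hand":20,"offset":[0,0,-1],"rotation":[0,0,0]}]}}

```text
clock: 13.2
eef_pos: [0.4931, 0.1784, 0.1211]
orientation: [180.0, 0.0, -84.9]
ft_force: [-2.9, -0.1, -3.0]
gripper_width: 0.0293
finger_force: 79.1
```

Request:
{"method": "carry_out", "body": {"motion": [{"hand":20,"offset":[0,0,-0.5],"rotation":[0,0,0]},{"hand":20,"offset":[0,0,-1],"rotation":[0,0,0]}]}}

```text
clock: 13.37
eef_pos: [0.4933, 0.1785, 0.1202]
orientation: [-180.0, 0.0, -84.9]
ft_force: [-2.1, -2.3, -3.1]
gripper_width: 0.0289
finger_force: 78.9
```

Request:
{"method": "carry_out", "body": {"motion": [{"hand":20,"offset":[0,0,-0.5],"rotation":[0,0,0]},{"hand":20,"offset":[0,0,-1],"rotation":[0,0,0]}]}}

```text
clock: 13.53
eef_pos: [0.4934, 0.1786, 0.1192]
orientation: [-180.0, 0.0, -84.9]
ft_force: [-1.4, -0.5, -2.9]
gripper_width: 0.0293
finger_force: 78.9
```

Request:
{"method": "carry_out", "body": {"motion": [{"hand":20,"offset":[0,0,-0.5],"rotation":[0,0,0]},{"hand":20,"offset":[0,0,-0.5],"rotation":[0,0,0]}]}}

```text
clock: 13.7
eef_pos: [0.4936, 0.1788, 0.1188]
orientation: [-179.9, 0.0, -84.9]
ft_force: [-0.7, -1.2, -4.7]
gripper_width: 0.0293
finger_force: 79.0
```

The side force has dropped off and the pull on the tool is downward, so the ball is going into the groove. The stop should be 1–2 mm further, so I'll use half-millimetre steps.

Request:
{"method": "carry_out", "body": {"motion": [{"hand":20,"offset":[0,0,-0.5],"rotation":[0,0,0]},{"hand":20,"offset":[0,0,-0.5],"rotation":[0,0,0]}]}}

```text
clock: 13.87
eef_pos: [0.4937, 0.1789, 0.1185]
orientation: [-179.9, 0.0, -84.9]
ft_force: [-0.1, -0.1, -3.2]
gripper_width: 0.0291
finger_force: 79.1
```

Request:
{"method": "carry_out", "body": {"motion": [{"hand":20,"offset":[0,0,-0.5],"rotation":[0,0,0]},{"hand":20,"offset":[0,0,-0.5],"rotation":[0,0,0]}]}}

```text
clock: 14.03
eef_pos: [0.4938, 0.1789, 0.1182]
orientation: [-179.9, 0.0, -84.9]
ft_force: [0.8, -1.4, -1.5]
gripper_width: 0.029
finger_force: 79.3
```

Request:
{"method": "carry_out", "body": {"motion": [{"hand":20,"offset":[0,0,-0.5],"rotation":[0,0,0]},{"hand":20,"offset":[0,0,-0.5],"rotation":[0,0,0]}]}}

```text
clock: 14.2
eef_pos: [0.4935, 0.1787, 0.1176]
orientation: [-179.9, 0.0, -84.9]
ft_force: [-0.6, 0.1, -1.9]
gripper_width: 0.0295
finger_force: 79.3
```

Request:
{"method": "carry_out", "body": {"motion": [{"hand":20,"offset":[0,0,-0.5],"rotation":[0,0,0]},{"hand":20,"offset":[0,0,-0.5],"rotation":[0,0,0]}]}}

```text
clock: 14.37
eef_pos: [0.4935, 0.1787, 0.1172]
orientation: [-179.9, 0.0, -84.9]
ft_force: [-1.1, 0.2, 0.6]
gripper_width: 0.0291
finger_force: 79.6
```

Request:
{"method": "carry_out", "body": {"motion": [{"hand":20,"offset":[0,0,-0.5],"rotation":[0,0,0]},{"hand":20,"offset":[0,0,-0.5],"rotation":[0,0,0]}]}}

```text
clock: 14.53
eef_pos: [0.4936, 0.1787, 0.117]
orientation: [-179.9, 0.0, -84.9]
ft_force: [-1.4, -0.3, 5.6]
gripper_width: 0.0293
finger_force: 80.4
```

Request:
{"method": "carry_out", "body": {"motion": [{"hand":20,"offset":[0,0,-0.5],"rotation":[0,0,0]},{"hand":20,"offset":[0,0,-0.5],"rotation":[0,0,0]}]}}

```text
clock: 14.7
eef_pos: [0.4937, 0.1787, 0.1169]
orientation: [-179.9, 0.0, -84.9]
ft_force: [-2.9, 0.2, 9.0]
gripper_width: 0.0294
finger_force: 80.9
```

Request:
{"method": "carry_out", "body": {"motion": [{"hand":20,"offset":[0,0,-0.3],"rotation":[0,0,0]},{"hand":20,"offset":[0,0,-0.3],"rotation":[0,0,0]}]}}

```text
clock: 14.87
eef_pos: [0.4937, 0.1787, 0.1169]
orientation: [-179.9, 0.0, -84.9]
ft_force: [-4.0, -0.6, 11.4]
gripper_width: 0.0291
finger_force: 81.0
```

Request:
{"method": "carry_out", "body": {"motion": [{"hand":60,"offset":[0,0,0],"rotation":[0,0,0]},{"hand":60,"offset":[0,0,0],"rotation":[0,0,0]},{"hand":60,"offset":[0,0,0],"rotation":[0,0,0]},{"hand":60,"offset":[0,0,0],"rotation":[0,0,0]},{"hand":60,"offset":[0,0,0],"rotation":[0,0,0]}]}}

```text
clock: 15.28
eef_pos: [0.4931, 0.1783, 0.1153]
orientation: [180.0, -0.0, -84.9]
ft_force: [0.6, 0.4, -0.0]
gripper_width: 0.0597
finger_force: 0.0
```

Request:
{"method": "carry_out", "body": {"motion": [{"hand":60,"offset":[0,0,15],"rotation":[0,0,0]},{"hand":60,"offset":[0,0,40],"rotation":[0,0,0]},{"hand":60,"offset":[0,0,75],"rotation":[0,0,0]},{"hand":60,"offset":[0,0,110],"rotation":[0,0,0]},{"hand":60,"offset":[0,-35,130],"rotation":[0,0,0]},{"hand":60,"offset":[0,-70,130],"rotation":[0,0,0]},{"hand":60,"offset":[0,-105,130],"rotation":[0,0,0]},{"hand":60,"offset":[0,-140,130],"rotation":[0,0,0]},{"hand":60,"offset":[0,-140,130],"rotation":[0,0,0]}]}}

```text
clock: 16.03
eef_pos: [0.4923, 0.0343, 0.2457]
orientation: [180.0, -0.0, -85.1]
ft_force: [-0.4, 0.5, -0.4]
gripper_width: 0.0596
finger_force: 0.0
```

```bash
python3 - <<'E'
from h import *
np.set_printoptions(precision=4,suppress=True)
a=viewer.grab_frame("top");b=viewer.grab_frame("scene")
f=lambda im,c:cv2.resize(im[c[1]:c[3],c[0]:c[2]],(390,580),interpolation=cv2.INTER_CUBIC)
cv2.imwrite("pics/f.png",np.hstack([f(a,(107,189,185,305)),f(b,(319,122,397,238))])[:,:,::-1])
P=lambda c,X:(proj(c,X)-[(319,122),(107,189)][c=="top"]+.5)*5+[[390,0],[0,0]][c=="top"]
for z in(.109,.157,.166):print(z,P("scene",(.4943,.1822,z)),P("top",(.4927,.1793,z)))
s=sensors.state();print(s["clock"],s["eef_pos"],s["ft_force"])
E
```

```text
0.109 [581.0219 388.1427] [259.5844 305.0736]
0.157 [596.5988 284.1086] [232.141  300.6198]
0.166 [599.6365 263.8209] [226.6015 299.7208]
16.1333 [0.493  0.0371 0.2456] [-0.4155  0.2029  0.6959]
```

View pics/f.png

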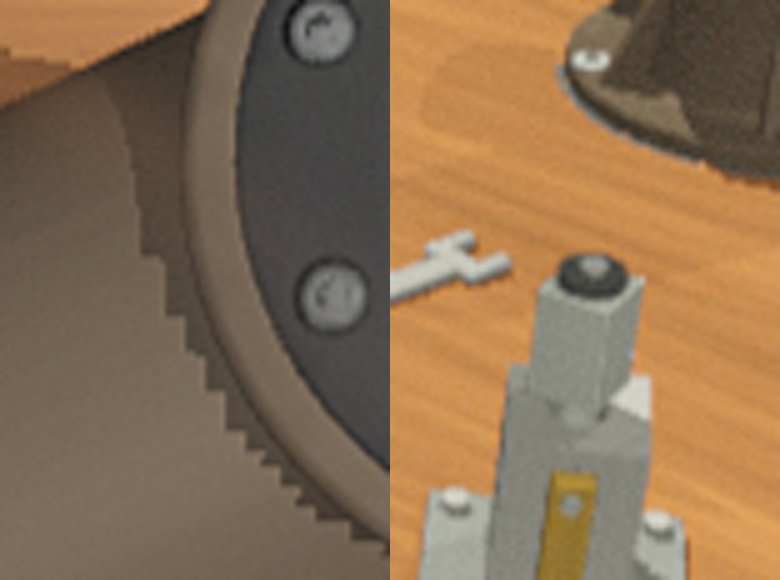

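The cartridge stands in the bore: its screw is at (594,265) in the scene crop against a predicted (600,264), and about 11 mm of shank shows. It is released and the arm is clear.

```bash
python3 -c "
from cell import ticket
print(ticket.hand_in())"
```

```text
the job is handed in; nothing more can be done
None
```

I stood the round cutter in the holder, pressed it past the ball onto the stop with about 13 N, let go and handed the job in at about 16 s; no verdict on the outcome came back.

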